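# Slide the heavy crate of kiln posts home into its bay

### The arm

A 6-joint arm with a two-finger parallel gripper is mounted at the origin on the work surface. World frame = base frame: x ahead of the robot, y to its left, z up, the work surface at z = 0. Lengths are in mm, angles in rad, forces in N, time in s.
With the tool pointing down it reaches from about 375 to 750 mm from the base axis. Payload 9 kg.
Tool frame: the origin (TCP) lies between the finger pads; the fingertips stand 17 mm ahead of it and the grasp point (between the pads) lies 2 mm behind it; z points along the fingers, x is the direction in which the jaws open and shut, and the axes are right-handed (so a half turn about z gives the same grasp; the last joint's range is limited). The gripper opens to 85 mm and grips with 20 to 120 N. Pads are 22 mm wide; open, the fingers measure 114 mm over their backs; the gripper's body (76 mm by 85 mm) begins 54 mm behind the grasp point. The pads swing forward as they close: fully open they stand 13 mm farther back than shut.
Start: joints at [-1.544, 0.104, 0.097, 1.564, 0, 1.353], TCP at [145.425, -582.139, 248.331] pointing down, gripper open.
Joint ranges: [-2.99, 2.99], [-0.84, 1.86], [-1.1, 1.16], [-1.84, 2.11], [-1.51, 1.56], [-3.14, 3.14]. Speed limits (rad/s): [2.22, 2.22, 2.57, 3.14, 3.14, 3.14].

### API

Orientations are given as a rotation vector (axis times angle).
In Python, from bench import r gives the robot as it stands. The module is installed in compiled form; this text tells all that it offers.
- The arm moves only by the tool arm_command, never from a script. Its argument "targets" is text: rows parted by semicolons, each of 7 numbers parted by spaces: the shift along the tool's x, y, z in mm, then the turn, a rotation vector about the tool's x, y, z in degrees, then the opening, from 0 (shut) to 1 (fully open). A call has 1 to 10 rows; each row is the pose to reach, as a shift and turn from the pose commanded when the call began, along the tool's axes at that moment; what a row does not reach only later rows make up. A row lasts 1/8 s, in which the tool goes at most 62.5 mm and 10.7 degrees, less where a joint would pass 70% of its speed; a pose out of reach is approached as far as the arm can. A call with a gripper value outside its range is refused whole. The fingers move at their own pace and stop on an object; "force" is the grip in N (left out, the last holds). Time passes only in rows, so rows that repeat a pose let the fingers close. It gives the time, the measured TCP pose, the force and the opening at its end, in the units of the state.
- r.get_state(): the state, without advancing time (a new reading comes with each control period).
- r.read_camera(name): name is "side" or "top" or "wrist"; returns a dict with "color" (420x560x3 uint8, red, green, blue), "fx", "fy", "cx", "cy" (pixels), "pose" (4x4, takes a point from camera to world coordinates). Camera axes: x right, y down, z forward; pixel columns grow to the right and rows downward; lengths in mm; the calibration is good to about 2 mm. A picture is of the moment at which its call begins. There is no depth.
- r.sign_off(): hands the job in, once; it reports no verdict.
The state is a dict: "time_s": time; "q": joint angles; "qvel": joint speeds; "effort": joint torques, N m; "tool_pos": TCP position; "eef_rot": TCP orientation; "force": force on the tool from outside, world axes, zero at the start; "moment": the same for the moment, N m; "width": finger opening in mm.
Only numpy, scipy, OpenCV 4.12 (cv2) and the standard library are available. Lean on these libraries where they do the work, as an engineer would, in place of code of your own. Each camera call takes 0.05 s, during which the arm holds its last target. There are 200 camera calls.

### The job

The heavy, tippy crate of kiln posts stands askew on the bench in front of its empty plywood bay. Push it low down, on the brown batten around its base and never on the slats or posts above, so that it slides steadily over the bench without tipping or being lifted, until it stands square in the bay, fully back against the back board. Then take the hand away; leave the clay bowl and the glaze jar where they stand.

Things in the scene. Friction and masses are not known exactly. Their poses are not given: they have to be found in the camera images.
- crate: wooden crate packed with kiln posts, 1.8 to 2.2 kg; friction on the bench about 0.6: it slides at 9 to 15 N and tips if pushed higher than about 80 mm. Origin: centre of its underside. Its base, to be pushed, is a brown batten ring, outside 108 mm along x by 188 mm along y, from the bench to z = 40 mm. x (short axis) points towards the bay, yawed up to 0.25 rad from the bay's x; z up
- crate_top: upper part of the crate, fixed to it, same origin and axes, not to be pushed: pale slatted sides 68 x 148 mm (20 mm inside the batten's faces all round) from z = 40 to 76 mm, and eight cream tubular posts of 25 mm diameter standing in it (a block 50 x 127 mm, 29 mm inside the batten's near and far faces) up to z = 190 mm
- bay: fixed plywood bay, open in front (to the robot), above and below; panels 15 mm thick, 100 mm high, inside 216 mm wide along y. Origin: on the bench, where the crate's origin is when home. x points to the back board (inner face x = +54 mm); side panels end in round noses at x = -42 mm, so the home crate stands out 12 mm. World yaw within 0.12. The crate starts at x -200 to -170, y -30 to 30 mm
- bat_rack: fixed low plywood stand beside the bay, 100 x 150 mm, holding three round pottery bats on edge, 168 mm high in all; origin: centre of its underside. Not part of the job
- bowl: bystander: loose grey-brown clay bowl, 110 mm across the rim, 55 mm high; origin: centre of its underside. Stands on one side of the crate, centre 220 to 250 mm from the bay's middle line
- glaze_jar: bystander: loose blue jar with a white lid, 68 mm in diameter, 95 mm high; origin: centre of its underside. Stands on the other side of the crate, centre 220 to 250 mm from the bay's middle line
Mind the look-alikes: they are no part of the job. What is shaped like the crate but green is not meant.

How it is judged (in metres and radians):
At the end, for the whole second after the job is handed in: The crate stands flat and still on the bench between the bay's side panels, its origin within 8 mm of fully back against the back board, square to the bay within 0.07 rad (4 degrees) (x of crate in the frame of bay between -0.008 and 0.006 m and y of crate in the frame of bay between -0.022 and 0.022 m and angle between the x axis of crate and the x axis of bay, either way round below 0.07 rad and angle between crate's own z axis and vertical below 0.03 rad and height (world z) of crate below 0.004 m and linear speed of crate below 0.01 m/s); the robot touches nothing.
It fails at once if the crate is tipped by more than 0.10 rad (about 6 degrees) (angle between crate's own z axis and vertical above 0.1 rad).
It fails at once if the crate is lifted off the bench (height (world z) of crate above 0.012 m).
It fails at once if the robot pushes on the crate's slats or posts with more than 2 N (contact force between any of the fingers, the arm and crate_top above 2 N).
It fails at once if the crate is shoved faster than 0.4 m/s (linear speed of crate above 0.4 m/s).
It fails at once if the clay bowl or the glaze jar is moved by more than 12 mm (distance of any of bowl, glaze_jar from where it was at the start of the episode above 0.012 m).
It also fails if it takes over 48 s, if anything falls off the work surface, if the arm or the gripper's body presses on something with over 40 N, if the wrist force passes 120 N, or if a joint passes its speed limit or range.

## Working session

There is one attempt and no reset: what is moved stays moved. The work goes in short steps, Python scripts to look and compute and a tool call to move; the robot and the scene stay as the last step left them, time stands still between calls to the robot, and variables do not carry over. Pictures are saved under pics/ and viewed, about 8 in all and at most 12, crops included, and the job is handed in when it is done.

Besides the shell and the picture viewer there is one more tool, called after "Emit:" as name(argument=value, ...), one argument or row to a line, values as JSON. arm_command: Moves the arm, as the interface text tells. Its arguments: {"type":"object","properties":{"targets":{"type":"string"},"force":{"type":"number"}},"required":["targets"]}

```bash
mkdir -p pics; cat > h.py <<'E'
import numpy as np, cv2
from bench import r
def shot(n,f):
    c=r.read_camera(n); cv2.imwrite('pics/'+f,c['color'][:,:,::-1]); return c
def ray(c,uv,z):
    uv=np.atleast_2d(np.array(uv,float)); P=np.array(c['pose'])
    d=np.c_[(uv[:,0]-c['cx'])/c['fx'],(uv[:,1]-c['cy'])/c['fy'],np.ones(len(uv))]@P[:3,:3].T
    o=P[:3,3]; return o+d*((z-o[2])/d[:,2])[:,None]
def proj(c,p):
    P=np.array(c['pose']); q=(np.atleast_2d(p)-P[:3,3])@P[:3,:3]
    return np.c_[q[:,0]/q[:,2]*c['fx']+c['cx'],q[:,1]/q[:,2]*c['fy']+c['cy']]
E
python3 - <<'E'
from h import *
a=shot('top','t0.png'); b=shot('side','s0.png')
s=r.get_state(); print(s)
for c in(a,b):print(np.round(c['pose'],3),c['fx'],c['cx'],c['cy'])
E
```

```text
{'time_s': 0.1, 'q': array([-1.54370459e+00,  1.04590378e-01,  9.65335489e-02,  1.56389564e+00,
       -2.31561858e-05,  1.35312652e+00]), 'qvel': array([ 4.77229859e-06, -2.28855460e-03,  2.50089160e-03, -1.28223986e-03,
        9.17970668e-04,  5.70699477e-05]), 'effort': array([ 4.74267334e-03, -5.58208108e+01,  5.04718924e+01,  1.30335460e-02,
       -3.30670719e-04,  9.68336280e-06]), 'tool_pos': array([ 145.40743753, -581.82448164,  247.62146094]), 'eef_rot': array([-2.47531927e+00,  1.93310343e+00,  1.18386611e-03]), 'force': array([-0.83768021, -0.02963593,  0.13541509]), 'moment': array([ 0.00587674, -0.02072452,  0.02508998]), 'width': 85.687309110482}
[[ 1.800000e-02 -9.920000e-01  1.280000e-01  2.801280e+02]
 [-1.000000e+00 -1.600000e-02  1.400000e-02  8.552300e+01]
 [-1.200000e-02 -1.280000e-01 -9.920000e-01  1.677503e+03]
 [ 0.000000e+00  0.000000e+00  0.000000e+00  1.000000e+00]] 510.39307986836866 284.3678518440663 211.2144713135792
[[-9.910000e-01 -1.040000e-01  8.800000e-02  3.773270e+02]
 [-1.350000e-01  6.640000e-01 -7.350000e-01  1.098803e+03]
 [ 1.800000e-02 -7.400000e-01 -6.720000e-01  9.412060e+02]
 [ 0.000000e+00  0.000000e+00  0.000000e+00  1.000000e+00]] 467.09868516655473 282.1094788185365 214.21031363984528
```

View pics/t0.png

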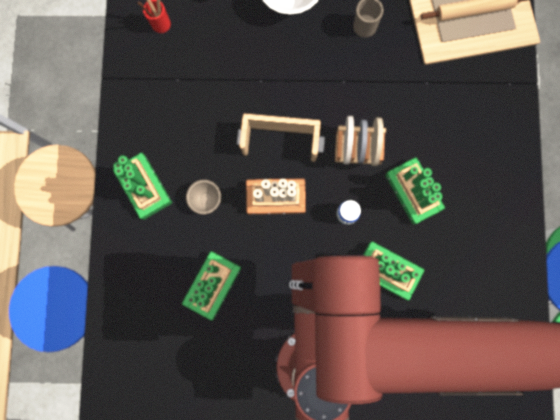

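View pics/s0.png

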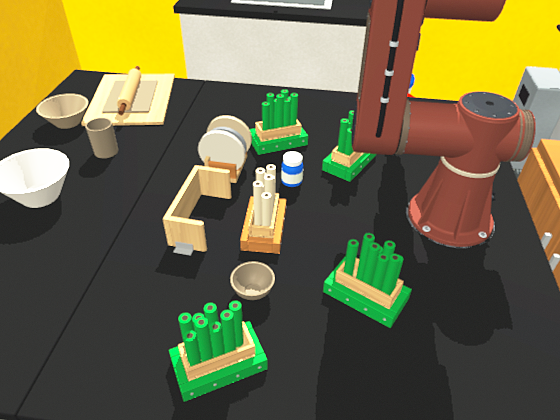

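Top view: crate is the orange/brown batten at about (276,196), bay above it at (282,130), bowl left (203,197), jar right (349,212), and green look-alikes around. The side view agrees.

```bash
python3 - <<'E'
from h import *
c=r.read_camera('top')
print(ray(c,[[276,197],[203,197],[349,212]],40).round(), ray(c,[[243,120],[321,124],[244,152],[318,158]],100).round())
hsv=cv2.cvtColor(c['color'],cv2.COLOR_RGB2HSV)
m=cv2.inRange(hsv,(5,90,60),(22,255,255))[165:225,235:315]
k=cv2.findContours(m,0,2)[0]; k=max(k,key=cv2.contourArea)+[235,165]
R=cv2.minAreaRect(k); print(R); print(ray(c,cv2.boxPoints(R),40).round())
w=shot('wrist','w0.png'); print(np.round(w['pose'],3),w['fx'],w['cx'],w['cy'])
from scipy.spatial.transform import Rotation as Ro
print(Ro.from_rotvec(r.get_state()['eef_rot']).as_matrix().round(3))
E
```

```text
[[ 538.  136.   40.]
 [ 534.  374.   40.]
 [ 492. -101.   40.]] [[775. 245. 100.]
 [766.  -4. 100.]
 [671. 238. 100.]
 [655.   4. 100.]]
((275.0, 196.0), (36.0, 60.0), 90.0)
[[599. 239.  40.]
 [602.  43.  40.]
 [484.  41.  40.]
 [481. 235.  40.]]
[[ 2.42000e-01 -9.25000e-01 -2.94000e-01  2.19678e+02]
 [-9.70000e-01 -2.31000e-01 -7.30000e-02 -5.63430e+02]
 [-1.00000e-03  3.03000e-01 -9.53000e-01  3.73826e+02]
 [ 0.00000e+00  0.00000e+00  0.00000e+00  1.00000e+00]] 356.5159659692546 276.34605840279926 212.69016400622934
[[ 0.242 -0.97  -0.   ]
 [-0.97  -0.242  0.001]
 [-0.001 -0.    -1.   ]]
```

Emit:
arm_command(
  targets="-60 -85 -32 0 0 -10 1;-120 -170 -32 0 0 -20 1;-175 -255 -32 0 0 -30 1;-175 -255 -32 0 0 -40 1;-215 -275 -32 0 0 -50 1;-270 -300 -32 0 0 -60 1;-325 -320 -32 0 0 -70 1;-380 -345 -32 0 0 -80 1;-435 -370 -32 0 0 -90 1;-490 -390 -32 0 0 -100 1",
)

```text
time_s: 1.45
tool_pos: [401.8, -35.2, 280.3]
eef_rot: [3.071, 0.662, 0.001]
force: [1.3, -0.7, 0.1]
width: 85.1
```

```bash
cat >> h.py <<'E'
from scipy.spatial.transform import Rotation as Ro
def to(p,yaw,tilt=0):
    "tool shift and turn (deg) to world TCP p, tool y along heading yaw, fingers leaning ahead by tilt (rad)"
    s=r.get_state(); R=Ro.from_rotvec(s['eef_rot'])
    G=Ro.from_euler('z',yaw)*Ro.from_euler('y',-tilt)*Ro.from_matrix(np.array([[0,1,0],[1,0,0],[0,0,-1.]]))
    print('t',s['time_s'],'pos',s['tool_pos'].round(1),'F',s['force'].round(1))
    print('shift',R.inv().apply(np.array(p)-s['tool_pos']).round(1),'turn',np.degrees((R.inv()*G).as_rotvec()).round(1))
E
python3 -c "
from h import *
to([430,136,280],0)"
```

```text
t 1.45 pos [401.8 -35.2 280.3] F [ 1.3 -0.7  0.1]
shift [  96.2 -144.3    0.3] turn [  0.   -0.  -65.7]
```

Emit:
arm_command(
  targets="32 -48 0 0 0 -10 1;64 -96 0 0 0 -20 1;96 -144 0 0 0 -30 1;96 -144 0 0 0 -40 1;96 -144 0 0 0 -50 1;96 -144 0 0 0 -60 1;96 -144 0 0 0 -65.7 1;96 -144 0 0 0 -65.7 1",
)

```text
time_s: 2.45
tool_pos: [430.8, 133.6, 280.2]
eef_rot: [-2.227, -2.215, 0.0]
force: [-0.2, 0.1, -0.1]
width: 85.4
```

```bash
python3 - <<'E'
from h import *
w=shot('wrist','w1.png'); t=r.read_camera('top')
i=t['color'][90:230,170:390,::-1]; cv2.imwrite('pics/t1.png',cv2.resize(i,None,fx=3.6,fy=3.6,interpolation=2))
print(np.round(w['pose'],3)); to([430,136,280],0)
E
```

```text
[[ 6.00000e-03  9.53000e-01  3.04000e-01  3.51896e+02]
 [ 1.00000e+00 -6.00000e-03 -2.00000e-03  1.33727e+02]
 [-0.00000e+00  3.04000e-01 -9.53000e-01  4.06281e+02]
 [ 0.00000e+00  0.00000e+00  0.00000e+00  1.00000e+00]]
t 2.55 pos [430.8 133.5 280.2] F [-0.5 -0.3  0.6]
shift [ 2.5 -0.8  0.2] turn [-0.   0.  -0.4]
```

View pics/w1.png

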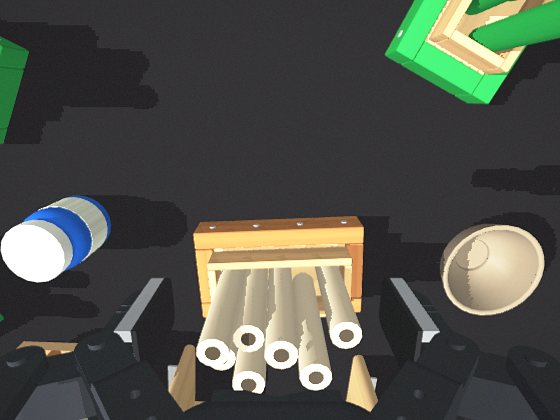

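View pics/t1.png

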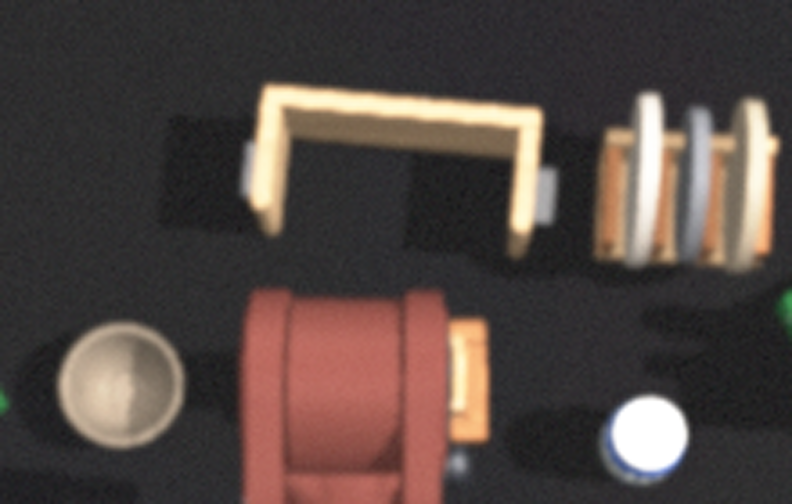

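Wrist view: crate's near batten face runs from (195,222)–(362,217) at the bench to (196,234)–(362,229) at its top. Bowl at (493,270), jar at (45,245). Zoomed top view: inner edge of the bay's back board (287,104)–(520,123), noses (271,232), (518,252).

```bash
python3 - <<'E'
from h import *
w=r.read_camera('wrist'); t=r.read_camera('top')
f=ray(w,[[195,222],[361,217]],0); g=ray(w,[[196,234],[362,229]],40)
print(f.round(1),g.round(1))
for e in (f,g):
    d=e[1]-e[0]; n=np.array([d[1],-d[0]])/np.hypot(*d[:2]); print('crate yaw',np.arctan2(n[1],n[0]),'len',np.hypot(*d[:2]),'c',e.mean(0)[:2]+54*n)
p=ray(t,np.array([[287,104],[520,123],[271,232],[518,252]])/3.6+[170,90],100); print(p.round(1))
d=(p[0]-p[1])[:2]; n=np.array([d[1],-d[0]])/np.hypot(*d); print('bay yaw',np.arctan2(n[1],n[0]),'noses yaw',np.arctan2(-(p[2]-p[3])[0],(p[2]-p[3])[1]), 'o',(p[0]+p[1])[:2]/2-54*n, 'from noses',(p[2]+p[3])[:2]/2+42*n)
E
```

```text
[[492.6  34.5   0. ]
 [487.8 234.4   0. ]] [[492.7  44.3  40. ]
 [488.3 226.4  40. ]]
crate yaw 0.02396565887432085 len 199.90250821694482 c [544.22271372 135.72656861]
crate yaw 0.02432005690686984 len 182.1891997638249 c [544.51724332 136.68858537]
[[779.4 223.2 100. ]
 [765.   16.4 100. ]
 [663.1 234.2 100. ]
 [648.4  17.  100. ]]
bay yaw -0.06985067493089551 noses yaw -0.06765153512891972 o [718.34457681 123.56176337] from noses [697.62497616 122.65733823]
```

```bash
python3 - <<'E'
from h import *
to([432,144,280],-.07,.43); to([432,144,32],-.07,.43)
E
```

```text
t 2.65 pos [430.8 133.5 280.2] F [-0.   1.   0.3]
shift [10.5  1.1  0.2] turn [-24.6  -0.8   3.6]
t 2.65 pos [430.8 133.5 280.2] F [-0.   1.   0.3]
shift [ 10.5   1.1 248.2] turn [-24.6  -0.8   3.6]
```

Emit:
arm_command(
  targets="4 0 0 -9 -0.3 1.3 1;8 1 0 -18 -0.6 2.6 1;10.5 1 0 -24.6 -0.8 3.6 1;10.5 1 50 -24.6 -0.8 3.6 1;10.5 1 100 -24.6 -0.8 3.6 1;10.5 1 150 -24.6 -0.8 3.6 1;10.5 1 190 -24.6 -0.8 3.6 1;10.5 1 220 -24.6 -0.8 3.6 1;10.5 1 240 -24.6 -0.8 3.6 1;10.5 1 240 -24.6 -0.8 3.6 1",
)

```text
time_s: 3.9
tool_pos: [448.5, 152.4, 37.5]
eef_rot: [2.054, 1.913, 0.393]
force: [-0.1, -0.2, 0.7]
width: 85.4
```

```bash
python3 - <<'E'
from h import *
w=shot('wrist','w2.png'); b=r.read_camera('side')
i=b['color'][150:300,150:370,::-1]; cv2.imwrite('pics/s2.png',cv2.resize(i,None,fx=3.6,fy=3.6,interpolation=2))
to([452,142,32],-.07,.43)
E
```

```text
t 4.0 pos [448.  152.4  37.2] F [-0.   0.9 -0.4]
shift [-10.    2.2   6.8] turn [-1.   0.5  0. ]
```

View pics/w2.png

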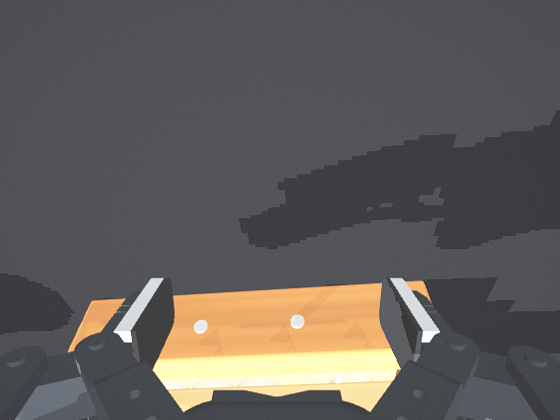

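View pics/s2.png

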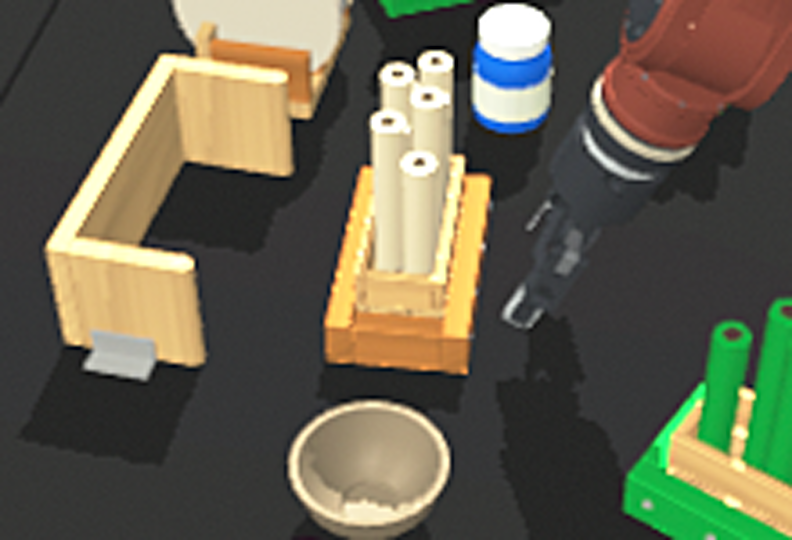

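Fingers are open behind the near batten face, clear of it, tip near the bench, gripper leaning back; about 10 mm too far left.

Emit:
arm_command(
  targets="-5 1 3 -0.5 0.2 0 1;-10 2 6 -1 0.5 0 1;-10 2 6 -1 0.5 0 1",
)

```text
time_s: 4.38
tool_pos: [457.1, 144.0, 39.2]
eef_rot: [2.05, 1.911, 0.408]
force: [0.2, 0.5, -0.2]
width: 85.3
```

```bash
python3 - <<'E'
from h import *
n=np.array([.9976,-.07])
for x in (-233,-70):
  to([*(np.array([718,123.5])+x*n),32],-.07,.43)
E
```

```text
t 4.375 pos [457.1 144.   39.2] F [ 0.2  0.5 -0.2]
shift [-2.2 23.2 18.3] turn [-0.4  0.1  0. ]
t 4.375 pos [457.1 144.   39.2] F [ 0.2  0.5 -0.2]
shift [ -2.1 171.9  85.2] turn [-0.4  0.1  0. ]
```

Emit:
arm_command(
  targets="-1 0.5 5 -0.4 0.1 0 1;-2 1 10 -0.4 0.1 0 1;-2 1 10 -0.4 0.1 0 1",
)

```text
time_s: 4.75
tool_pos: [462.8, 142.9, 29.7]
eef_rot: [2.047, 1.911, 0.411]
force: [-0.9, 0.8, -0.5]
width: 85.4
```

```bash
python3 - <<'E'
from h import *
n=np.array([.9976,-.07])
for x in (-233,-100,-70):
  to([*(np.array([718,123.5])+x*n),30],-.07,.43)
E
```

```text
t 4.75 pos [462.8 142.9  29.7] F [-0.9  0.8 -0.5]
shift [-1.5 21.   9.2] turn [-0.3  0.1  0.1]
t 4.75 pos [462.8 142.9  29.7] F [-0.9  0.8 -0.5]
shift [ -1.6 142.1  64.1] turn [-0.3  0.1  0.1]
t 4.75 pos [462.8 142.9  29.7] F [-0.9  0.8 -0.5]
shift [ -1.6 169.4  76.5] turn [-0.3  0.1  0.1]
```

Emit:
arm_command(
  targets="0 3 1.4 0 0 0 1;0 6 2.7 0 0 0 1;-1 9 4.1 0 0 0 1;-1 13 5.9 0 0 0 1;-1 17 7.7 0 0 0 1;-1 21 9.5 0 0 0 1;-1 26 11.8 0 0 0 1;-1 31 14 0 0 0 1;-1 36 16.3 0 0 0 1;-1 41 18.6 0 0 0 1",
)

```text
time_s: 6.0
tool_pos: [506.6, 139.6, 30.3]
eef_rot: [2.048, 1.914, 0.41]
force: [-21.4, 2.5, 14.6]
width: 85.3
```

```bash
python3 - <<'E'
from h import *
w=shot('wrist','w3.png'); t=r.read_camera('top')
n=np.array([.9976,-.07])
for x in (-100,-70):
  to([*(np.array([718,123.5])+x*n),30],-.07,.43)
print(r.get_state()['moment'])
E
```

```text
t 6.1 pos [507.3 139.4  30.4] F [-10.1   2.5   5.7]
shift [ -1.3 101.2  46.2] turn [-0.3  0.   0.1]
t 6.1 pos [507.3 139.4  30.4] F [-10.1   2.5   5.7]
shift [ -1.4 128.6  58.5] turn [-0.3  0.   0.1]
[0.50284461 1.58487619 0.21680142]
```

View pics/w3.png

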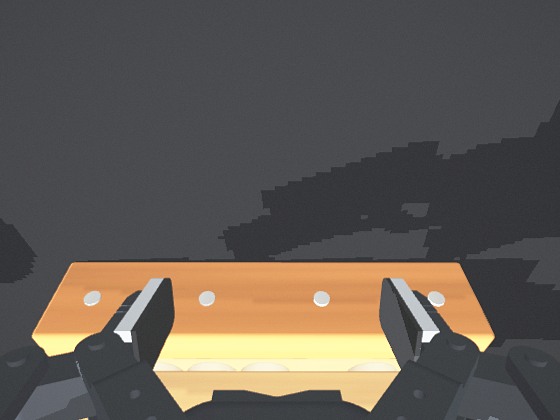

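Crate is now square to the tool and sliding; push force about 10–20 N, with no upward pull on it. Pushing to just before the noses, then checking.

Emit:
arm_command(
  targets="0 4 1.8 0 0 0 1;0 8 3.6 0 0 0 1;0 12 5.5 0 0 0 1;-1 16 7.3 0 0 0 1;-1 20 9.1 0 0 0 1;-1 24 11 0 0 0 1;-1 28 12.8 0 0 0 1;-1 32 14.6 0 0 0 1;-1 36 16.4 0 0 0 1;-1 40 18.2 0 0 0 1",
)

```text
time_s: 7.35
tool_pos: [550.3, 135.3, 30.3]
eef_rot: [2.048, 1.913, 0.409]
force: [-22.2, 0.6, 15.7]
width: 85.4
```

```bash
python3 - <<'E'
from h import *
n=np.array([.9976,-.07])
for x in (-100,-70):
  to([*(np.array([718,123.5])+x*n),30],-.07,.43)
t=r.read_camera('top'); b=r.read_camera('side')
A=cv2.resize(t['color'][100:210,220:350,::-1],(520,440),interpolation=2)
cv2.imwrite('pics/t4.png',A)
w=r.read_camera('wrist'); i=w['color']; m=cv2.inRange(cv2.cvtColor(i,cv2.COLOR_RGB2HSV),(5,90,60),(24,255,255))
for v in(280,300,320):
  u=np.where(m[v])[0]; print(v,u.min(),u.max())
E
```

```text
t 7.35 pos [550.3 135.3  30.3] F [-22.2   0.6  15.7]
shift [-0.2 62.  28.2] turn [-0.4  0.   0.1]
t 7.35 pos [550.3 135.3  30.3] F [-22.2   0.6  15.7]
shift [-0.2 89.4 40.5] turn [-0.4  0.   0.1]
280 62 467
300 51 477
320 40 487
```

View pics/t4.png

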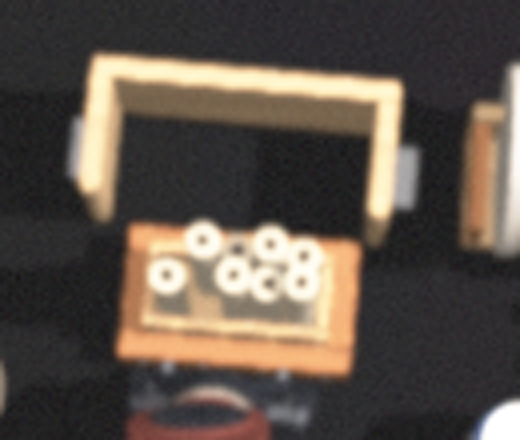

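Zoomed top: crate corners at (128,224),(361,242),(352,376),(117,358), square to the bay and centred between the noses at about (105,215) and (370,240).

```bash
python3 - <<'E'
from h import *
t=r.read_camera('top')
q=ray(t,np.array([[128,224],[361,242],[352,376],[117,358]])/4+[220,100],40)[:,:2]
p=ray(t,np.array([[118,80],[377,103]])/4+[220,100],100)[:,:2]
def yw(a,b): d=a-b; return np.arctan2(-d[0],d[1])
ye=yw(p[0],p[1]); n=np.array([np.cos(ye),np.sin(ye)]); o=p.mean(0)-54*n
d=q.mean(0)-o; print('bay',o,ye,np.hypot(*(p[0]-p[1])),'crate yaw',yw(q[0],q[1]),yw(q[3],q[2]),'in bay',d@n,d@[-n[1],n[0]],q.round(0))
E
```

```text
bay [713.93476814 124.54802521] -0.07721110037403799 207.4148446609249 crate yaw -0.0638382645997174 -0.061721966632464535 in bay -102.74178235456704 -7.516994089744852 [[673. 218.]
 [661.  26.]
 [549.  32.]
 [561. 224.]]
```

Emit:
arm_command(
  targets="1 2 0.9 0 0 0 1;2 5 2.3 0 0 0 1;3 8 3.6 0 0 0 1;4 11 5 0 0 0 1;5 15 6.8 0 0 0 1;6 19 8.6 0 0 0 1;6 23 10.5 0 0 0 1;6 27 12.3 0 0 0 1;6 31 14.1 0 0 0 1;6 35 16 0 0 0 1",
)

```text
time_s: 8.8
tool_pos: [588.9, 138.4, 30.0]
eef_rot: [2.048, 1.913, 0.408]
force: [-21.5, 1.4, 14.5]
width: 85.6
```

```bash
python3 - <<'E'
from h import *
to([*(np.array([716,124])-70*np.array([.9976,-.07])),30],-.07,.43)
t=r.read_camera('top'); 
A=cv2.resize(t['color'][100:210,220:350,::-1],(520,440),interpolation=2)
cv2.imwrite('pics/t5.png',A)
i=r.read_camera('wrist')['color']; m=cv2.inRange(cv2.cvtColor(i,cv2.COLOR_RGB2HSV),(5,90,60),(24,255,255))
for v in(280,300,320):
  u=np.where(m[v])[0]; print(v,u.min(),u.max())
E
```

```text
t 8.8 pos [588.9 138.4  30. ] F [-21.5   1.4  14.5]
shift [-5.6 52.7 23.7] turn [-0.4  0.1  0.1]
280 62 467
300 50 477
320 39 486
```

View pics/t5.png

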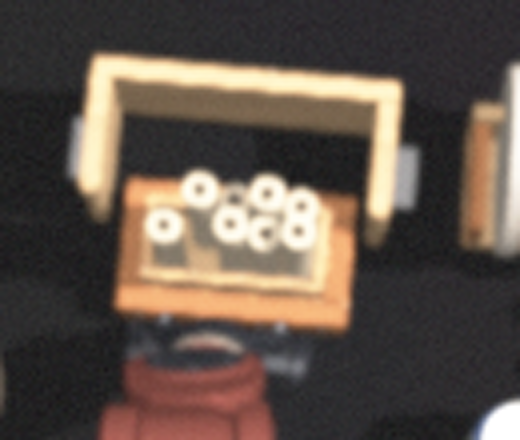

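Crate is entering the bay centred with clear gaps on both sides and no contact (force unchanged).

Emit:
arm_command(
  targets="0 4 1.8 0 0 0 1;0 8 3.6 0 0 0 1;0 12 5.5 0 0 0 1;0 16 7.3 0 0 0 1;0 20 9.1 0 0 0 1;0 24 10.9 0 0 0 1;0 29 13.2 0 0 0 1;0 34 15.5 0 0 0 1;0 39 17.7 0 0 0 1;0 44 20 0 0 0 1",
)

```text
time_s: 10.15
tool_pos: [637.1, 135.3, 30.0]
eef_rot: [2.048, 1.914, 0.409]
force: [-21.1, 1.2, 14.5]
width: 85.5
```

Emit:
arm_command(
  targets="0 2 0.9 0 0 0 1;0 4 1.8 0 0 0 1;0 6 2.7 0 0 0 1",
)

```text
time_s: 10.52
tool_pos: [643.6, 134.8, 30.0]
eef_rot: [2.048, 1.914, 0.408]
force: [-21.9, 2.1, 14.2]
width: 85.3
```

Emit:
arm_command(
  targets="0 1 0.5 0 0 0 1;0 2 0.9 0 0 0 1;0 3 1.4 0 0 0 1",
)

```text
time_s: 10.9
tool_pos: [646.9, 134.6, 30.0]
eef_rot: [2.048, 1.913, 0.409]
force: [-21.1, 0.9, 15.0]
width: 85.4
```

Emit:
arm_command(
  targets="0 1 0.5 0 0 0 1;0 2 0.9 0 0 0 1;0 3 1.4 0 0 0 1",
)

```text
time_s: 11.28
tool_pos: [650.2, 134.4, 30.0]
eef_rot: [2.048, 1.914, 0.409]
force: [-21.0, 1.5, 14.5]
width: 85.6
```

Emit:
arm_command(
  targets="0 1 0.5 0 0 0 1;0 2 0.9 0 0 0 1;0 3 1.4 0 0 0 1",
)

```text
time_s: 11.65
tool_pos: [653.5, 134.2, 30.0]
eef_rot: [2.048, 1.913, 0.409]
force: [-21.5, 1.9, 15.4]
width: 85.4
```

Emit:
arm_command(
  targets="0 1 0.5 0 0 0 1;0 2 0.9 0 0 0 1;0 2 0.9 0 0 0 1",
)

```text
time_s: 12.02
tool_pos: [654.9, 134.1, 29.9]
eef_rot: [2.049, 1.915, 0.407]
force: [-32.0, 1.1, 22.9]
width: 85.5
```

```bash
python3 - <<'E'
from h import *
t=r.read_camera('top'); 
A=cv2.resize(t['color'][100:210,220:350,::-1],(780,660),interpolation=2)[:600]
cv2.imwrite('pics/t6.png',A); print(r.get_state()['force'])
E
```

```text
[-32.18942205   1.43758475  22.78755003]
```

View pics/t6.png

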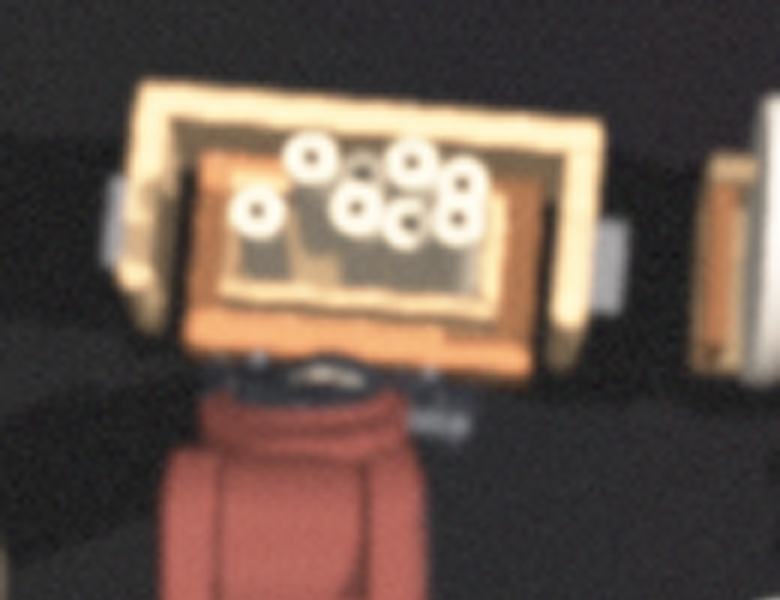

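Crate is in the bay, against the foot of the back board, with gaps on both sides. The force has risen to 32 N; one more millimetre to seat it.

Emit:
arm_command(
  targets="0 0.5 0.2 0 0 0 1;0 1 0.4 0 0 0 1;0 1 0.4 0 0 0 1",
)

```text
time_s: 12.45
tool_pos: [655.1, 134.2, 29.8]
eef_rot: [2.05, 1.916, 0.405]
force: [-41.8, 2.2, 31.0]
width: 85.5
```

```bash
python3 - <<'E'
from h import *
w=shot('wrist','w7.png');to([*(np.array([716,124])-70*np.array([.9976,-.07])),30],-.07,.43)
E
```

```text
t 12.5 pos [655.1 134.2  29.9] F [-41.9   1.1  30.2]
shift [-5.9 -7.7 -3.6] turn [-0.6  0.1  0.2]
```

Solidly seated (10 N more gave only 0.2 mm). Backing the hand away.

Emit:
arm_command(
  targets="0 -2 -0.9 0 0 0 1;0 -6 -2.7 0 0 0 1;0 -15 -6.9 0 0 0 1;0 -30 -13.8 0 0 0 1;0 -50 -23 0 0 0 1;0 -73 -33 0 0 0 1;0 -95 -43.5 0 0 0 1;0 -95 -43.5 0 0 0 1;0 -95 -43.5 0 0 0 1",
)

```text
time_s: 13.62
tool_pos: [555.2, 140.6, 31.9]
eef_rot: [2.045, 1.909, 0.414]
force: [0.3, -0.6, 0.0]
width: 85.4
```

```bash
python3 - <<'E'
from h import *
t=r.read_camera('top'); b=r.read_camera('side'); print(r.get_state()['force'].round(1))
A=cv2.resize(t['color'][100:230,190:370,::-1],(540,390),interpolation=2)
B=cv2.resize(b['color'][140:310,150:335,::-1],(253,232),interpolation=2)
C=np.zeros((390,800,3),np.uint8); C[:,:540]=A; C[:232,545:798]=B
cv2.imwrite('pics/f.png',C)
E
```

```text
[-0.8  0.2 -0.6]
```

View pics/f.png

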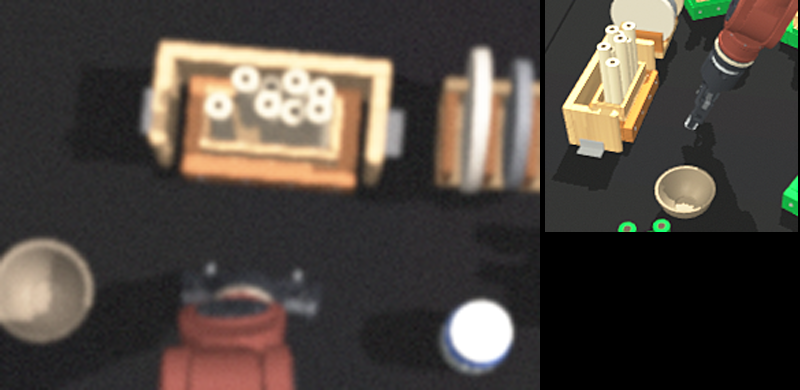

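Final view: crate stands in the bay against the back board, near edge (181,172)–(355,187) parallel to the board edge (180,56)–(365,73). The hand is well clear; bowl and jar are untouched.

```bash
python3 -c "
from h import *
t=r.read_camera('top')
q=ray(t,np.array([[181,172],[355,187]])/3+[190,100],40)[:,:2];p=ray(t,np.array([[180,56],[365,73]])/3+[190,100],100)[:,:2]
f=lambda a:np.arctan2(-(a[0]-a[1])[0],(a[0]-a[1])[1]); y=f(p); d=q.mean(0)-p.mean(0); n=np.array([np.cos(y),np.sin(y)])
print('yaw crate,bay',f(q),y,'bay x',d@n+108,'y',d@[-n[1],n[0]])
print(r.sign_off())"
```

```text
yaw crate,bay -0.07283980389500924 -0.08042825927603806 bay x -2.95884512891854 y -4.98435841668794
the job is handed in; nothing more can be done
None
```

The crate stands square in the bay against the back board. I handed the job in at about 14 s of the 48 s allowed; the robot gave no verdict.

I pushed only on the low batten, with both fingertips open about 20–30 mm above the bench and the gripper leaning back, clear of the slats and posts. On the way I steered it 6 mm sideways to centre it between the noses.

- **Pushing force:** about 21 N forward while sliding. The fingers also pressed down about 15 N, so the crate was never lifted. The highest forward force was about 42 N, at the final press against the back board.
- **Seating:** the last 10 N of push moved the tool only 0.2 mm, so the crate is hard against the board.
- **Final position (top camera):** x about -3 mm, y about -5 mm and 0.008 rad off square, all within the limits. These are good to only a few mm, as one pixel covers about 3 mm. My earlier tracking put y at about -1.5 mm; both are well inside ±22 mm.
- **Hand and bystanders:** the hand is about 100 mm back from the crate, with wrist force near zero. The arm never went near the bowl or the jar, and in the pictures they look unmoved. I did not measure their positions again.

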